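Dispense the test-strip vial by pressing its rocking lever

TASK

Two rocker-gate dispensers stand on the cabinet's pull-out tray; at the one that holds the short, wide vial, press down the flat pad of the lever with the fingertips so that its other end lifts the gate, hold it down until the vial has rolled into the catch trough and lies against the end wall, then let the lever come back up so that the gate is shut again. Touch neither the vials nor the gates themselves, keep the gate of the dispenser with the slim tube shut, and leave everything else on the tray where it is.

Things in the scene. Friction and masses are not known exactly. Their poses are not given: they have to be found in the camera images.
- dispenser_a: Fixed dispenser 220 x 84 x 96 mm; +x points down its open chute. Origin: underside, 136 mm before the catch end's outside. Chute 56 mm wide, floor sloping 10 degrees down to the end wall (inner face x = 130 mm, floor there 10 mm up). Gate across it at x = 30 mm; beyond lies the catch trough. Lever pivot on top at x = -45 mm, 86 mm up. Holds the wide vial.
- dispenser_b: Fixed dispenser 220 x 84 x 96 mm; +x points down its open chute. Origin: underside, 136 mm before the catch end's outside. Chute 56 mm wide, floor sloping 10 degrees down to the end wall (inner face x = 130 mm, floor there 10 mm up). Gate across it at x = 30 mm; beyond lies the catch trough. Lever pivot on top at x = -45 mm, 86 mm up. Holds the slim tube.
- pad_a (a point): Middle of the top of the lever's press pad: flat steel plate 42 mm (along dispenser x) by 46 mm, overhanging the dispenser's back at x = -120 mm, 94 mm above its underside, nothing below it. 75 mm from the pivot: sinks about 7.5 mm per 0.1 rad. Lever of the dispenser with the wide vial.
- pad_b (a point): Middle of the top of the lever's press pad: flat steel plate 42 mm (along dispenser x) by 46 mm, overhanging the dispenser's back at x = -120 mm, 94 mm above its underside, nothing below it. 75 mm from the pivot: sinks about 7.5 mm per 0.1 rad. Lever of the dispenser with the slim tube.
- lever_a (a joint): Lever angle: 0 at rest (gate shut), grows as the pad is pressed, stop at 0.36 (pad about 26 mm down). A spring returns it to 0; the pad takes about 2.5 N to start, 5 N at the stop. The wide vial passes under the gate from about 0.27 and then needs about half a second to roll down.
- lever_b (a joint): Lever angle: 0 at rest (gate shut), grows as the pad is pressed, stop at 0.36 (pad about 26 mm down). A spring returns it to 0; the pad takes about 2.5 N to start, 5 N at the stop. Must stay at rest.
- gate_a (a point): Middle of the lower edge of the clear plastic gate plate (50 mm wide, 4 mm thick, 56 mm high) that is rigidly part of lever_a and hangs from its far end, 75 mm from the pivot; when shut this edge is 6 mm above the chute floor.
- gate_b (a point): The same gate on lever_b.
- wide_vial_center (a point): Centre of the short, wide white test-strip vial with a grey cap, a lying cylinder 28 mm in diameter and 46 mm long, about 35 g, resting behind the shut gate of dispenser_a (dispenser x about 14 mm). Lying against the end wall of the catch trough its centre is at dispenser x about 116 mm.
- wide_vial: The same vial; origin at its centre, y along its length.
- slim_tube_center (a point): Centre of the slim white lancet tube, a lying cylinder 16 mm in diameter and 52 mm long, behind the shut gate of dispenser_b.
- slim_tube: The same tube; origin at its centre, y along its length.
- meter_case: Closed grey glucose meter case, 130 x 90 x 36 mm, loose bystander on the tray; origin at the centre of its underside.
- lancet_holder: Closed grey lancet holder lying down, 110 x 20 x 18 mm, loose bystander on the tray; origin at the centre of its underside.
- pill_box: Clear seven-compartment pill box, closed, 150 x 50 x 26 mm, loose bystander on the tray; origin at the centre of its underside.
- emery_tool: Flat grey steel emery tool, 150 x 14 x 6 mm, loose bystander on the tray; origin at the centre of its underside.
- cotton_jar: Glass jar with metal cap, 72 mm across, 85 mm high, loose bystander on the tray; origin at the centre of its underside.
- balm_pot: Small white pot, 52 mm across, 40 mm high, loose bystander on the tray; origin at the centre of its underside.

How it is judged:
By the outcome, as a careful person would: the job done as asked, in the order asked, and still so for the second after the job is handed in, with the robot touching nothing.
It also fails if it takes over 32 s, if anything falls off the work surface, if the arm or the gripper's body presses on something with over 40 N, if the wrist force passes 120 N, or if a joint passes its speed limit or range.

ROBOT

A 6-joint arm with a two-finger parallel gripper is mounted at the origin on the work surface. World frame = base frame: x ahead of the robot, y to its left, z up, the work surface at z = 0. Lengths are in m, angles in rad, forces in N, time in s.
With the tool pointing down it reaches from about 0.375 to 0.9 m from the base axis. Payload 3.1 kg.
Tool frame: the origin (TCP) lies midway between the tips of the shut fingers; the grasp point (between the pads) lies 19 mm behind it (manip.hold_point_z is the distance from the TCP to the grasp point, in m); x points along the fingers, y is the direction in which the jaws open and shut, and the axes are right-handed (so a half turn about x gives the same grasp; the last joint's range is limited). The gripper opens to 85 mm and grips with 20 to 120 N. Pads are 22 mm wide; open, the fingers measure 114 mm over their backs; the gripper's body (76 mm by 85 mm) begins 54 mm behind the grasp point. The pads swing forward as they close: fully open they stand 13 mm farther back than shut.
Start: joints at [1.036, 0.527, 1.433, -0, 1.181, -0.178], TCP at [0.218, 0.586, 0.231] pointing down, gripper open.
Joint ranges: [-3.08, 3.08], [-0.75, 2.2], [0.22, 2.44], [-1.43, 4.57], [0, 2.65], [-2.85, 2.85]. Speed limits (rad/s): [2.79, 2.79, 3.14, 3.14, 3.14, 3.14].

INTERFACE

Orientations are given as a unit quaternion [x, y, z, w].
In Python, from station import manip, snapshot gives the robot as it stands.
- The arm moves only by the tool play_rows, never from a script. Its argument "series" is a list of rows, each a list of 4 numbers: the shift along the tool's x, y, z in m, then the turn about the tool's x in degrees. In form: [[tx, ty, tz, spin], ...]. A call has 1 to 20 rows; each row is the pose to reach, as a shift and turn from the pose measured when the call began, along the tool's axes at that moment; what a row does not reach only later rows make up. A row lasts 1/10 s, in which the tool goes at most 50 mm and 8.59 degrees, less where a joint would pass 70% of its speed; a pose out of reach is approached as far as the arm can. A call with a gripper value outside its range is refused whole. "claw" is the opening in per cent of the stroke, from 0 (shut) to 100 (fully open), set as the call begins (left out, the last holds). The fingers move at their own pace and stop on an object; "force" is the grip in N (left out, the last holds). Time passes only in rows, so rows that repeat a pose let the fingers close. It gives the time, the measured TCP pose, the force and the opening at its end, in the units of the state.
- manip.sense(): the state, without advancing time (a new reading comes with each control period).
- snapshot(name): name is "scene" or "side" or "wrist"; returns a dict with "image" (384x512x3 uint8, blue, green, red), "depth" (384x512 float32, m along the optical axis (not along the pixel's ray), 0 where there is no reading), "fov_y" (degrees; the focal length in pixels is half the picture's height over the tangent of half this angle, whatever the lens; pixels are square), "cx", "cy" (the principal point, pixels), "R" (3x3) and "t" (3): a world point X has camera coordinates R X + t. Camera axes: x right, y down, z forward; pixel columns grow to the right and rows downward; lengths in m; the calibration is good to about 2 mm. A picture is of the moment at which its call begins.
- manip.sign_off(): hands the job in, once; it reports no verdict.
The state is a dict: "t": time; "q": joint angles; "qd": joint speeds; "tau": joint torques, N m; "tcp_pos": TCP position; "tool_rot": TCP orientation; "force": force on the tool from outside, world axes, zero at the start; "ft_torque": the same for the moment, N m; "finger_gap": opening from 0.0 (shut) to 1.0 (fully open).
Only numpy, scipy, OpenCV 4.12 (cv2) and the standard library are available. Lean on these libraries where they do the work, as an engineer would, in place of code of your own. Each camera call takes 0.05 s, during which the arm holds its last target.

## Working session

There is one attempt and no reset: what is moved stays moved. The work goes in short steps, Python scripts to look and compute and a tool call to move; the robot and the scene stay as the last step left them, time stands still between calls to the robot, and variables do not carry over. Pictures are saved under pics/ and viewed, and the job is handed in when it is done.

Besides the shell and the picture viewer there is one more tool, called after "Request:" as a command line: name --pt "numbers of a row" for each row, then --argument value for the rest. play_rows: Moves the arm, as the interface text tells. Its arguments: {"type":"object","properties":{"series":{"type":"array","items":{"type":"array","items":{"type":"number"}}},"claw":{"type":"number"},"force":{"type":"number"}},"required":["series"]}

```bash
mkdir -p pics; ls
python3 - <<'E'
from station import manip, snapshot
import cv2,numpy as np
print(manip.sense())
for n in ["scene","side","wrist"]:
    s=snapshot(n); cv2.imwrite(f"pics/{n}0.png",s["image"]); np.savez(f"pics/{n}0.npz",**s)
    print(n,s["fov_y"],s["cx"],s["cy"],s["R"],s["t"])
E
```

```text
pics
{'t': 0.0, 'q': array([ 1.03652236e+00,  5.28457701e-01,  1.43392255e+00, -2.45831409e-06,
        1.18138800e+00, -1.78512552e-01]), 'qd': array([-1.60814005e-03, -5.22365341e-04, -5.34714555e-05, -7.44770827e-04,
       -6.59476613e-04, -6.09016320e-04]), 'tau': array([-7.29956878e-05, -4.42351019e+01, -1.78029871e+01, -2.95312102e-04,
        8.43599351e-03,  2.86845619e-06]), 'tcp_pos': array([0.21729618, 0.58523811, 0.23033238]), 'tool_rot': array([ 0.12439685,  0.69621653, -0.12583912,  0.6956813 ]), 'force': array([-0.43201917, -0.44219724,  0.44100221]), 'ft_torque': array([ 0.02027628, -0.04338758,  0.04963904]), 'finger_gap': 0.9990603598975011}
scene 49.417049636524666 253.91418971476048 192.84889838193928 [[ 0.74841413  0.66314144 -0.01094124]
 [ 0.54985555 -0.62961654 -0.54885506]
 [-0.37085733  0.40475478 -0.83584592]] [-0.43947948 -0.23456358  1.46470042]
side 49.57450275465085 257.6282081487511 193.58783751179953 [[-9.97745595e-01 -6.71082401e-02 -4.59583497e-04]
 [-4.88794133e-02  7.31383119e-01 -6.80212861e-01]
 [ 4.59840196e-02 -6.78656922e-01 -7.33014497e-01]] [0.58538607 0.08353898 1.17956422]
wrist 62.83423170655733 254.0076577468356 191.07162919807442 [[ 0.34729383  0.93775143 -0.00304081]
 [ 0.88803484 -0.3278361   0.32236255]
 [ 0.30129906 -0.11465487 -0.9466114 ]] [-0.62427874 -0.04247535  0.38274697]
```

View pics/scene0.png

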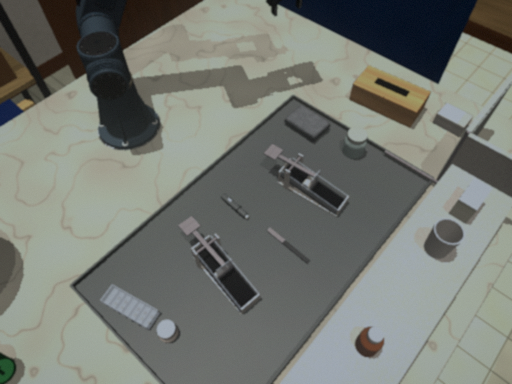

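View pics/side0.png

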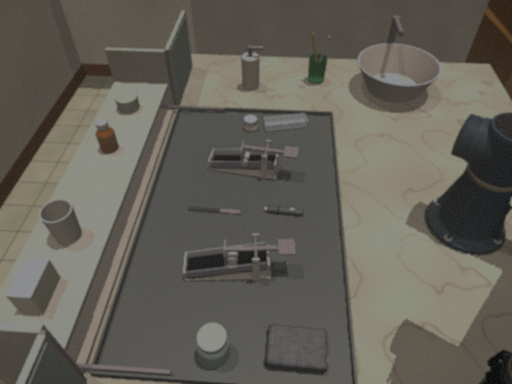

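View pics/wrist0.png

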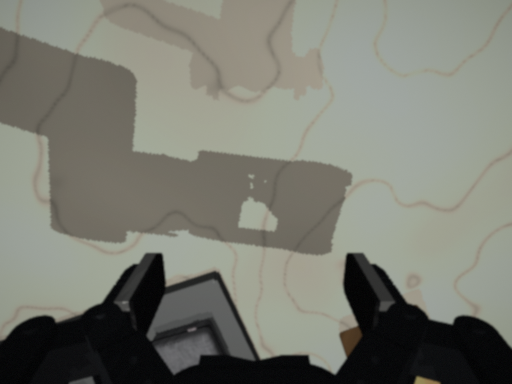

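Run:
```python
import cv2,numpy as np
a=cv2.imread("pics/scene0.png"); b=cv2.imread("pics/side0.png")
def c(im,x0,y0,x1,y1): return cv2.resize(im[y0:y1,x0:x1],(400,300),interpolation=cv2.INTER_CUBIC)
r1=np.hstack([c(a,255,135,355,220-10),c(a,170,205,290,315-20)])
r2=np.hstack([c(b,175,225,305,322),c(b,200,130,310,212)])
o=np.clip(np.vstack([r1,r2])*1.5,0,255).astype(np.uint8)
cv2.imwrite("pics/crop0.png",o)
```

```text
(no output)
```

View pics/crop0.png

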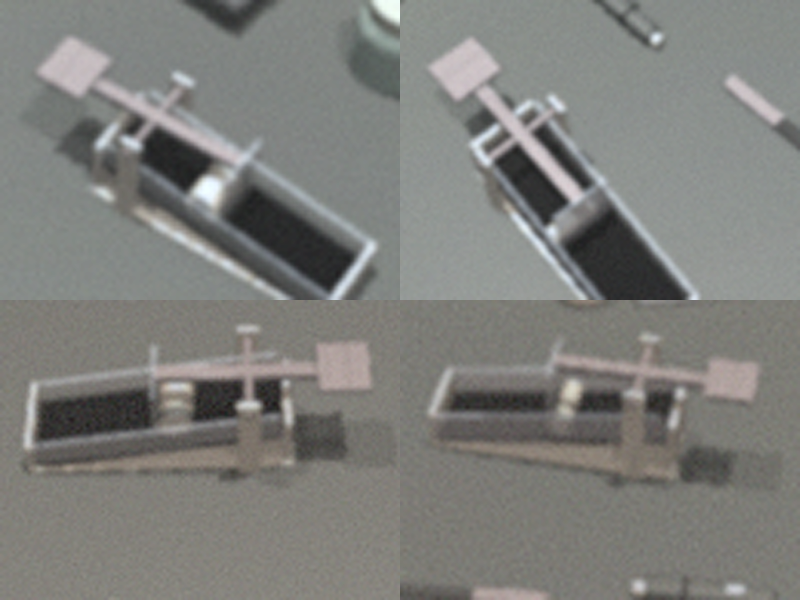

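```bash
cat > h.py <<'E'
import numpy as np,cv2
def K(s): 
    f=s["image"].shape[0]/2/np.tan(np.radians(float(s["fov_y"]))/2); return f,float(s["cx"]),float(s["cy"])
def ray(s,u,v):
    f,cx,cy=K(s); R=s["R"]; d=R.T@np.array([(u-cx)/f,(v-cy)/f,1]); return -R.T@s["t"],d
def dep(s,u,v,z):
    o,d=ray(s,u,v); return o+d*z
def tri(s1,p1,s2,p2):
    o1,d1=ray(s1,*p1);o2,d2=ray(s2,*p2)
    A=np.stack([d1,-d2],1);x,*_=np.linalg.lstsq(A,o2-o1,rcond=None)
    a=o1+d1*x[0];b=o2+d2*x[1];return (a+b)/2,np.linalg.norm(a-b)
def proj(s,X):
    f,cx,cy=K(s);c=s["R"]@X+s["t"];return cx+f*c[0]/c[2],cy+f*c[1]/c[2]
E
python3 - <<'E'
from h import *
S=dict(np.load("pics/scene0.npz"));D=dict(np.load("pics/side0.npz"))
def cloud(s):
    f,cx,cy=K(s);v,u=np.mgrid[:384,:512];z=s["depth"]
    P=np.stack([(u-cx)/f*z,(v-cy)/f*z,z],-1);return (P-s["t"])@s["R"]
for n,s,pads in [("scene",S,[(273,152),(189,226)]),("side",D,[(287,246),(291,152)])]:
    hsv=cv2.cvtColor(s["image"],cv2.COLOR_BGR2HSV);C=cloud(s)
    b,g,r=[s["image"][...,i].astype(int) for i in range(3)]
    m=((r-g)>10)&(r>85)
    tray=C[(abs(C[...,2])<.15)&(s["depth"]>0)]
    for (u,v) in pads:
        print(n,u,v,s["image"][v,u],C[v,u])
        mm=np.zeros_like(m);mm[v-12:v+13,u-14:u+15]=m[v-12:v+13,u-14:u+15]
        z=C[v,u,2]; mm&=abs(C[...,2]-z)<.03
        mm=cv2.morphologyEx(mm.astype(np.uint8),cv2.MORPH_OPEN,np.ones((5,5)))
        k,l,st,ce=cv2.connectedComponentsWithStats(mm)
        i=l[v,u];print(" area",st[i],"cent",ce[i], "median3d",np.median(C[l==i],0), "min",C[l==i].min(0),"max",C[l==i].max(0))
    for (u,v) in ([(255,225),(150,260)] if n=="scene" else [(250,290),(310,180)]): print(" tray",C[v,u])
E
```

```text
scene 273 152 [129 126 130] [0.50703074 0.17942595 0.10044478]
 area [     0      0    512    384 196608] cent [255.5 191.5] median3d [0.5149127  0.0784787  0.00373781] min [-1.47533802 -0.73431819 -0.76816688] max [1.57491532 2.4577297  1.09071401]
scene 189 226 [131 129 136] [ 0.50137144 -0.16570104  0.10194047]
 area [     0      0    512    384 196608] cent [255.5 191.5] median3d [0.5149127  0.0784787  0.00373781] min [-1.47533802 -0.73431819 -0.76816688] max [1.57491532 2.4577297  1.09071401]
 tray [ 0.59713723 -0.00627235  0.00439229]
 tray [ 0.44903569 -0.28622847  0.00551975]
side 287 246 [104 108 117] [0.5031873  0.18638132 0.10137873]
 area [     0      0    512    384 196608] cent [255.5 191.5] median3d [ 0.59537283 -0.04075405  0.00362061] min [-0.68521968 -1.93980898 -0.77512819] max [2.02858655 0.77870465 0.92173099]
side 291 152 [106 108 116] [ 0.49764679 -0.161265    0.09620204]
 area [     0      0    512    384 196608] cent [255.5 191.5] median3d [ 0.59537283 -0.04075405  0.00362061] min [-0.68521968 -1.93980898 -0.77512819] max [2.02858655 0.77870465 0.92173099]
 tray [0.58850996 0.25509327 0.0033035 ]
 tray [ 0.43305101 -0.13951091  0.00373551]
```

Run:
```python
from h import *
S=dict(np.load("pics/scene0.npz"));D=dict(np.load("pics/side0.npz"))
def cloud(s):
    f,cx,cy=K(s);v,u=np.mgrid[:384,:512];z=s["depth"]
    P=np.stack([(u-cx)/f*z,(v-cy)/f*z,z],-1);return (P-s["t"])@s["R"]
res={}
for n,s,pads in [("scene",S,[(273,152),(189,226)]),("side",D,[(287,246),(291,152)])]:
    C=cloud(s)
    for k,(u,v) in enumerate(pads):
        q=C[v,u]
        m=(abs(C[...,2]-.1)<.015)&(np.linalg.norm(C[...,:2]-q[:2],axis=-1)<.045)&(s["depth"]>0)
        m=cv2.morphologyEx(m.astype(np.uint8),cv2.MORPH_OPEN,np.ones((6,6)))
        kk,l,st,ce=cv2.connectedComponentsWithStats(m); i=l[v,u]
        P=C[l==i]; rc=cv2.minAreaRect((P[:,:2]*1000).astype(np.float32))
        print(n,"pad",k,st[i],ce[i],"mean",P.mean(0).round(4),"med z",np.median(P[:,2]).round(4),rc)
        o,d=ray(s,*ce[i]); print("  plane.098",(o+d*(.098-o[2])/d[2]).round(4))
        res[n,k]=ce[i]
        # lever/dispenser high points: for heading
        t=(C[...,2]>.075)&(C[...,2]<.13)&(np.linalg.norm(C[...,:2]-q[:2],axis=-1)<.19)&(abs(C[...,1]-q[1])<.08)&(s["depth"]>0)
        Q=C[t]; # lever bar: pink
        print("  n",t.sum(),"x",Q[:,0].min(),Q[:,0].max())
for k in (0,1): print(k,tri(S,res["scene",k],D,res["side",k]))
for n,s in (("scene",S),("side",D)):
    x0,y0,x1,y1=(150,120,360,320) if n=="scene" else (170,120,310,300)
    im=np.clip(s["image"][y0:y1,x0:x1]*1.5,0,255).astype(np.uint8)
    cv2.imwrite(f"pics/{n}_z.png",cv2.resize(im,None,fx=3,fy=3,interpolation=cv2.INTER_CUBIC))
```

```text
scene pad 0 [267 147  14  12 152] [273.78947368 152.625     ] mean [0.5079 0.1824 0.0953] med z 0.0997 ((491.7471618652344, 201.26333618164062), (42.255882263183594, 99.64069366455078), 37.2706298828125)
  plane.098 [0.5092 0.1807 0.098 ]
  n 520 x 0.4811331368776026 0.6566587209309304
scene pad 1 [182 219  17  15 208] [189.86538462 226.16346154] mean [ 0.5029 -0.1642  0.1009] med z 0.1 ((727.1032104492188, -304.52264404296875), (46.01835250854492, 617.8551025390625), 57.92137908935547)
  plane.098 [ 0.5015 -0.1634  0.098 ]
  n 654 x 0.47312426007181335 0.6507446000464271
side pad 0 [270 239  26  17 313] [285.20447284 247.86261981] mean [0.5069 0.182  0.0872] med z 0.098 ((511.0306701660156, 149.378662109375), (66.70825958251953, 116.74457550048828), 0.4225192070007324)
  plane.098 [0.5073 0.1897 0.098 ]
  n 774 x 0.48349298079795155 0.6576081845781824
side pad 1 [284 148  15  11 151] [291.34437086 152.90066225] mean [ 0.496  -0.1694  0.0854] med z 0.0979 ((496.6023254394531, -205.4221954345703), (133.9401397705078, 45.06779479980469), 85.15900421142578)
  plane.098 [ 0.4967 -0.1553  0.098 ]
  n 465 x 0.4767117372511335 0.6508886297103924
0 (array([0.50656384, 0.18485505, 0.09157332]), np.float64(0.0010892714209181306))
1 (array([ 0.49726616, -0.16173183,  0.09167391]), np.float64(0.001990537758477655))
```

View pics/scene_z.png

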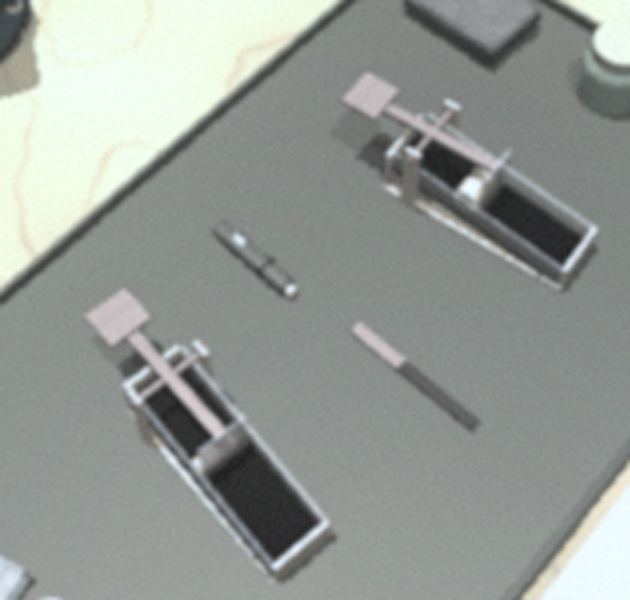

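View pics/side_z.png

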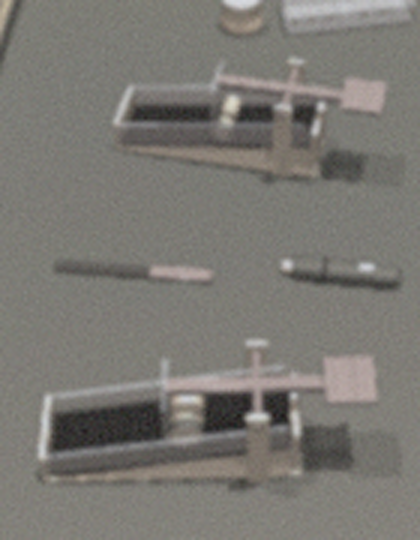

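Run:
```python
from h import *
S=dict(np.load("pics/scene0.npz"));D=dict(np.load("pics/side0.npz"))
a=lambda x,y:((x+1)/3-.33+150,(y+1)/3-.33+120)
b=lambda x,y:((x+1)/3-.33+170,(y+1)/3-.33+120)
P=[]
for n,p,q in [("c1 (scene left)",(344,97),(324,357)),("?",(344,97),(375,355)),("?",(344,97),(377,401)),("?",(344,97),(327,403)),
 ("cen",(370,95),(350.5,379)),("gatetop",(0,0),(0,0)),("pivotpost far",(452,105),(257,344)),("pivpost near",(413,153),(257,420)),("pivpost nearB",(413,153),(257,344))]:
    X,e=tri(S,a(*p),D,b(*q)); print(n,X.round(4),round(e,4))
# two-corner heights: plane intersections at z=.098
for s,f,pts in ((S,a,[(344,97),(370,72),(397,93),(369,116)]),(D,b,[(324,357),(375,355),(377,401),(327,403)])):
    W=[]
    for p in pts:
        o,d=ray(s,*f(*p)); W.append((o+d*(.098-o[2])/d[2])[:2])
    W=np.array(W);print(W.round(4).tolist(),W.mean(0).round(4))
# bottom rear/front of dispenser_a in scene, plane z=.004 ; end wall corners
for s,f,pts in ((S,a,[(563,288),(386,190)]),(D,b,[(40,478),(300,475)])):
    for p in pts:
        o,d=ray(s,*f(*p)); print("base",(o+d*(.004-o[2])/d[2]).round(4))
```

```text
c1 (scene left) [0.5098 0.1613 0.1062] 0.0347
? [0.4861 0.162  0.0997] 0.0045
? [0.4764 0.1822 0.0684] 0.008
? [0.5001 0.1817 0.0755] 0.0467
cen [0.504  0.1838 0.096 ] 0.0014
gatetop [ 0.633  -0.0652  0.4325] 0.3963
pivotpost far [0.5868 0.1939 0.1441] 0.0182
pivpost near [0.5706 0.1893 0.0443] 0.0175
pivpost nearB [0.5825 0.1548 0.0971] 0.003
[[0.4876, 0.1634], [0.4863, 0.2058], [0.5247, 0.2026], [0.5223, 0.1614]] [0.5052 0.1833]
[[0.5255, 0.1644], [0.4839, 0.1596], [0.482, 0.2049], [0.5216, 0.2095]] [0.5032 0.1846]
base [0.7632 0.1802 0.004 ]
base [0.554  0.1555 0.004 ]
base [0.759  0.2366 0.004 ]
base [0.5406 0.219  0.004 ]
```

```bash
cat > mv.py <<'E'
from station import manip
import numpy as np
from scipy.spatial.transform import Rotation as R
def rel(target,s=None):
    s=s or manip.sense(); A=R.from_quat(s["tool_rot"]).as_matrix()
    return A.T@(np.array(target)-s["tcp_pos"])
E
python3 - <<'E'
from mv import *
s=manip.sense();A=R.from_quat(s["tool_rot"]).as_matrix();print(A.round(3));print(rel([.504,.184,.231]),rel([.504,.184,.14]))
print(s["tcp_pos"],"yaw of tool y",np.degrees(np.arctan2(A[1,1],A[0,1])))
w=np.load("pics/wrist0.npz");print("cam pos tool",A.T@(-w["R"].T@w["t"]-s["tcp_pos"]), "fwd", A.T@w["R"][2])
E
```

```text
[[-0.001  0.348  0.937]
 [-0.001  0.937 -0.348]
 [-1.    -0.002 -0.   ]]
[-1.16697329e-04 -2.76399860e-01  4.08463144e-01] [ 0.09088317 -0.27624611  0.40849213]
[0.21740397 0.58537457 0.23054641] yaw of tool y 69.61370337730216
cam pos tool [-0.14353499  0.00064087 -0.08379669] fwd [ 9.46511581e-01 -9.17287653e-04  3.22668539e-01]
```

Request:
play_rows --pt "0 -0.012 0.017 -1" --pt "0 -0.035 0.051 -3" --pt "0 -0.06 0.088 -6" --pt "0 -0.085 0.125 -9" --pt "0 -0.11 0.162 -12" --pt "0 -0.135 0.2 -14" --pt "0 -0.16 0.237 -16" --pt "0 -0.185 0.274 -18" --pt "0 -0.21 0.311 -20" --pt "0 -0.235 0.348 -22" --pt "0 -0.258 0.382 -24" --pt "0 -0.27 0.4 -25" --pt "0 -0.276 0.408 -26" --pt "0 -0.276 0.408 -26" --pt "0 -0.276 0.408 -26" --claw 0

```text
t: 1.65
tcp_pos: [0.5032, 0.1846, 0.2306]
tool_rot: [-0.035, 0.707, 0.034, 0.706]
force: [0.2, -0.5, -0.4]
finger_gap: -0.003
```

Run:
```python
from mv import *; from h import *
from station import snapshot
s=snapshot("wrist");np.savez("pics/wrist1.npz",**s);cv2.imwrite("pics/wrist1.png",np.clip(s["image"]*1.4,0,255).astype(np.uint8))
q=manip.sense();print(q["t"],q["tcp_pos"],q["finger_gap"],q["force"]);A=R.from_quat(q["tool_rot"]).as_matrix();print(A.round(3))
print(proj(s,np.array([.504,.184,.097])))
```

```text
1.7 [0.50297038 0.18498122 0.23065534] -0.0011267542855575258 [ 0.43719903 -0.02662321  0.61825414]
[[-0.002 -0.098  0.995]
 [-0.001  0.995  0.098]
 [-1.    -0.001 -0.002]]
(np.float64(252.63363777459762), np.float64(180.8007500478219))
```

View pics/wrist1.png

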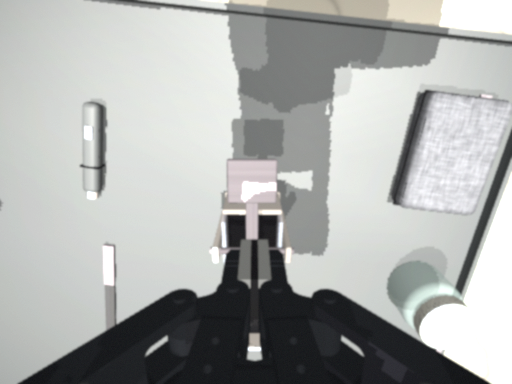

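Request:
play_rows --pt "0.01 -0.001 0.001 0" --pt "0.03 -0.001 0.001 0" --pt "0.055 -0.001 0.001 0" --pt "0.08 -0.001 0.001 0" --pt "0.1 -0.001 0.001 0" --pt "0.115 -0.001 0.001 0" --pt "0.122 -0.001 0.001 0" --pt "0.124 -0.001 0.001 0" --pt "0.124 -0.001 0.001 0" --claw 0

```text
t: 2.6
tcp_pos: [0.5038, 0.1843, 0.1067]
tool_rot: [-0.035, 0.707, 0.034, 0.706]
force: [-0.2, 0.7, -0.2]
finger_gap: 0.0
```

Run:
```python
from mv import *; from h import *
from station import snapshot
s=snapshot("side");np.savez("pics/side2.npz",**s)
im=np.clip(s["image"][130:310,170:340]*1.5,0,255).astype(np.uint8);cv2.imwrite("pics/side2.png",cv2.resize(im,None,fx=3,fy=3,interpolation=cv2.INTER_CUBIC))
q=manip.sense();print(q["t"],q["tcp_pos"],q["force"])
```

```text
2.65 [0.50416485 0.18426437 0.10710106] [ 0.91087724 -0.47345781  0.57502478]
```

View pics/side2.png

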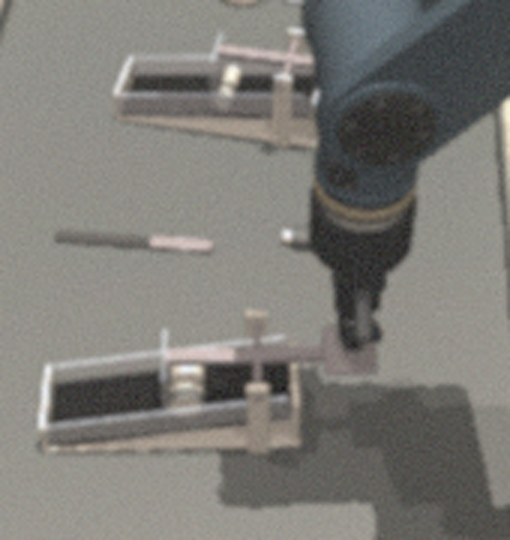

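Request:
play_rows --pt "0.004 0 0 0" --pt "0.009 0 0 0" --pt "0.014 0 0 0" --pt "0.019 0 0 0" --pt "0.024 0 0 0" --pt "0.028 0 0 0" --pt "0.031 0 0 0" --pt "0.032 0 0 0" --pt "0.032 0 0 0" --pt "0.032 0 0 0" --claw 0

```text
t: 3.65
tcp_pos: [0.5055, 0.1844, 0.0754]
tool_rot: [-0.035, 0.706, 0.034, 0.707]
force: [1.5, 0.8, 6.5]
finger_gap: -0.001
```

```bash
cat > look.py <<'E'
import sys
from mv import *; from h import *
from station import snapshot
n=sys.argv[1]
s=snapshot("side");np.savez(f"pics/side{n}.npz",**s)
im=np.clip(s["image"][130:310,170:340]*1.5,0,255).astype(np.uint8);cv2.imwrite(f"pics/side{n}.png",cv2.resize(im,None,fx=3,fy=3,interpolation=cv2.INTER_CUBIC))
q=manip.sense();print(q["t"],q["tcp_pos"],q["force"])
E
python3 look.py 3
```

```text
3.7 [0.50554462 0.18435951 0.07544272] [1.5820699  1.54899132 5.67495415]
```

View pics/side3.png

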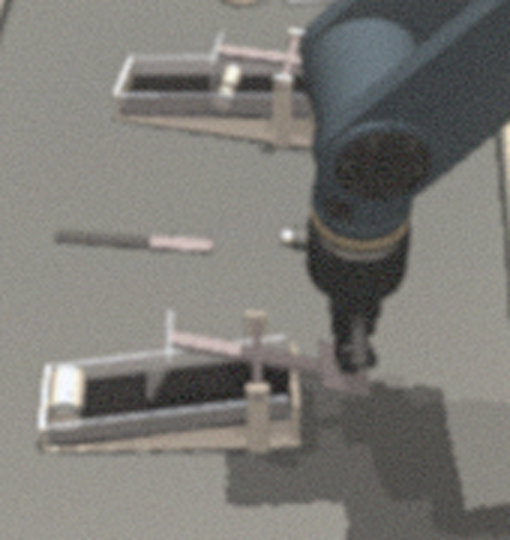

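The gate is lifted. The vial is at (67,390), against the end wall at the left, and the other gate is still shut. I'll hold briefly, then raise the lever smoothly.

Request:
play_rows --pt "0 0 0 0" --pt "0 0 0 0" --pt "0 0 0 0" --pt "0 0 0 0" --pt "0 0 0 0" --pt "0 0 0 0" --pt "-0.003 0 0 0" --pt "-0.007 0 0 0" --pt "-0.011 0 0 0" --pt "-0.015 0 0 0" --pt "-0.019 0 0 0" --pt "-0.023 0 0 0" --pt "-0.028 0 0 0" --pt "-0.034 0 0 0" --pt "-0.045 0 0 0" --pt "-0.06 0 0 0" --pt "-0.075 0 0 0" --pt "-0.085 0 0 0" --pt "-0.085 0 0 0" --claw 0

```text
t: 5.6
tcp_pos: [0.5068, 0.1846, 0.1623]
tool_rot: [-0.035, 0.704, 0.035, 0.709]
force: [0.3, -0.3, -0.3]
finger_gap: 0.002
```

```bash
python3 look.py 4
python3 - <<'E'
from h import *
s=dict(np.load("pics/side4.npz"))
b=lambda x,y:((x+1)/3-.33+170,(y+1)/3-.33+130)
o,d=ray(s,*b(67,390))
P=o+d*(.004+.028-o[2])/d[2]; h=np.radians(5.5); e=np.array([np.cos(h),np.sin(h)])
print(P,"disp x",(P[:2]-[.504,.184])@e*1000-120)
E
```

```text
5.65 [0.50602208 0.18450143 0.16131957] [ 0.65006091 -0.15533235 -0.24224784]
[0.73991246 0.1958907  0.032     ] disp x 115.96603886872194
```

View pics/side4.png

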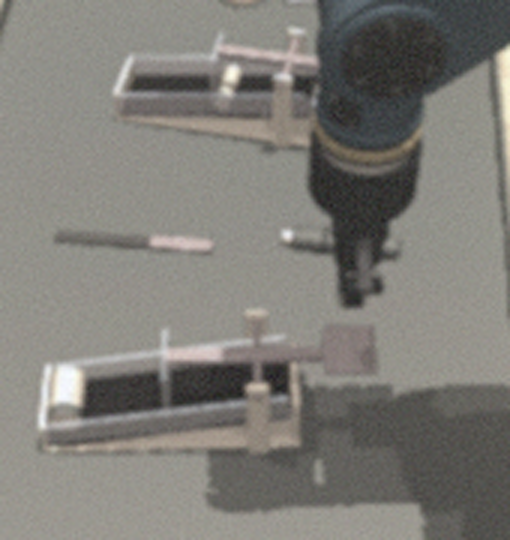

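The lever is level again and the gate at (165,365) is shut. The vial lies at dispenser x ≈ 116 mm, and the fingers are clear of everything. I'll hand it in.

Run:
```python
from station import manip
print(manip.sign_off())
```

```text
the job is handed in; nothing more can be done
None
```

The wide vial is in its catch trough against the end wall and its gate is shut again. I handed the job in at about 5.7 s.

- **Action:** With the fingers shut, I pressed the pad of the wide vial's dispenser (the one next to the meter case) about 22 mm down. I held it until the vial had rolled down, then raised the tool slowly and lifted clear.
- **Vial:** The last side picture puts its centre at dispenser x ≈ 116 mm, which is where it should be.
- **Lever and gate:** In the same picture the lever is level and the gate is down as at the start.
- **Force:** While pressing, the measured upward force was about 6 N, against the 5 N given for the stop. After lifting clear it was back to noise level.
- **Other dispenser and tray:** The slim tube's gate and tube looked unchanged in the side pictures. The emery tool and lancet holder also looked unmoved. The other loose things lay outside or at the edge of the last picture, but the tool never came near them.

The wrist camera could not confirm which vial was which, because the gripper hid it. I identified it from the side view instead, by its apparent width (about 28 mm against about 19 mm) and its grey cap. No checks failed or disagreed.

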